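# Refit the grease filter of the countertop extractor

## Robot

A 6-joint arm with a two-finger parallel gripper is mounted at the origin on the work surface. World frame = base frame: x ahead of the robot, y to its left, z up, the work surface at z = 0. Lengths are in mm, angles in rad, forces in N, time in s.
With the tool pointing down it reaches from about 275 to 750 mm from the base axis. Payload 10.2 kg.
Tool frame: the origin (TCP) lies midway between the tips of the shut fingers; the grasp point (between the pads) lies 19 mm behind it (ctrl.hold_point_z is the distance from the TCP to the grasp point, in mm); z points along the fingers, y is the direction in which the jaws open and shut (so a half turn about z gives the same grasp; the last joint's range is limited). The gripper opens to 85 mm and grips with 20 to 120 N. Pads are 22 mm wide; open, the fingers measure 114 mm over their backs; the gripper's body (76 mm by 85 mm) begins 54 mm behind the grasp point. The pads swing forward as they close: fully open they stand 13 mm farther back than shut.
Start: joints at [0.934, 0.313, 1.498, -0, 1.331, -0.223], TCP at [211.111, 480.69, 231.294] pointing down, gripper open.
Joint ranges: [-2.94, 2.94], [-0.97, 2.17], [0.19, 2.56], [-1.23, 4.37], [0.02, 3.11], [-2.88, 2.88]. Speed limits (rad/s): [2.39, 2.39, 3.01, 3.14, 3.14, 3.14].

## Interface

Orientations are given as a unit quaternion [w, x, y, z].
In Python, from rig import ctrl, capture, get_calibration, ticket, search_frame, outline_of gives the robot as it stands. The module is installed in compiled form; this text tells all that it offers.
- The arm moves only by the tool servo_tool, never from a script. Its argument "motion" is a list of rows, each an object with "dr": the turn, a rotation vector about the tool's x, y, z in units of 10 degrees (1.0 is 10 degrees), a list of three; "delta_pos": the shift along the tool's x, y, z in units of 50 mm (1.0 is 50 mm), a list of three; "hand": the opening, from 0 (shut) to 1 (fully open). In form: [{"dr": [ax, ay, az], "delta_pos": [x, y, z], "hand": hand}, ...]. A call has 1 to 20 rows; each row shifts and turns the pose as measured when the row begins, along the tool's axes as they then stand; what a row does not reach is not made up. A row lasts 1/8 s, in which the tool goes at most 62.5 mm and 10.7 degrees, less where a joint would pass 70% of its speed; a pose out of reach is approached as far as the arm can. A call is refused whole if a number of a shift passes 1 or a number of a turn 1, either way. A call with a gripper value outside its range is refused whole. The fingers move at their own pace and stop on an object; "squeeze" is the grip in N (left out, the last holds). Time passes only in rows, so rows that do not move let the fingers close. It gives the time, the measured TCP pose, the force and the opening at its end, in the units of the state.
- ctrl.sense(): the state, without advancing time (a new reading comes with each control period).
- capture(name): name is "scene" or "top" or "wrist"; returns (picture, depth): 384x512x3 uint8, red, green, blue; 384x512 float32, mm along the optical axis (not along the pixel's ray), 0 where there is no reading.
- get_calibration(name): a dict with "camera_matrix" (3x3 intrinsics, pixels), "T" (4x4, takes a point from camera to world coordinates). Camera axes: x right, y down, z forward; pixel columns grow to the right and rows downward; lengths in mm; the calibration is good to about 2 mm. A picture is of the moment at which its call begins: read the wrist's pose just before it. get_calibration takes no time and is no camera call; for the wrist camera it gives the pose at the moment of the call.
- ticket.finish_job(): hands the job in, once; it reports no verdict.
Trained networks look in the newest picture that a camera, given by its name, has taken for a name from the list of things; names that differ only in an ending like _2 or _b are one class to them, and where a whole thing is asked for, a point or a joint stands for the part that bears it (a point fixed in the world has none). Each returns a list of dicts, best first, with "score" (0 to 1); they miss things now and then, are a little off and sometimes report something else, mostly with a low value. They report only what shows in the picture. A call takes as long as a camera call. They do not tell look-alikes from the thing itself.
- search_frame(camera, label): "bbox" ([left, top, right, bottom] in pixels, round what is visible of it).
- outline_of(camera, label): "pixels" (384x512 bool, what is visible of it) and "bbox" ([left, top, right, bottom] in pixels, round what is visible of it).
The state is a dict: "time_s": time; "joints": joint angles; "dq": joint speeds; "tau": joint torques, N m; "eef_pos": TCP position; "ee_rot": TCP orientation; "force": force on the tool from outside, world axes, zero at the start; "wrist_torque": the same for the moment, N m; "grip_width": opening from 0.0 (shut) to 1.0 (fully open).
Only numpy, scipy, OpenCV 4.12 (cv2) and the standard library are available. Lean on these libraries where they do the work, as an engineer would, in place of code of your own. Each camera call takes 0.05 s, during which the arm holds its last target.

## Task

Refit the washed grease filter in the countertop extractor: pick it off the black tray, hook its plain end under the extractor's lip, push the sprung bar there back, and swing the handle end down until the filter lies flat and fully home in its bay, held by the spring. Let go of it, and leave the other things on the table where they are.

Things in the scene. Friction and masses are not known exactly. Their poses are not given: they have to be found in the camera images.
- cassette_handle (a point): The filter's handle: an upright steel rib, 12 mm thick along the filter's x, 56 mm wide along its y, standing 34 mm above the filter's top face; this point is its centre (17 mm below its top, 17 mm above the filter's top face). Axes are the filter's: x along its length from the plain end to the handle end, y across, z up. Mass about 0.28 kg.
- cassette_mid (a point): Centre of the filter's plate (half-way through its thickness): a flat aluminium-framed baffle plate 160 mm long (x), 104 mm wide (y), 8 mm thick. The handle's centre lies at +45 mm in x and +21 mm in z from here. It starts lying flat, handle up, on the tray.
- cassette_toe (a point): Middle of the filter's plain end face, -80 mm in x from the plate's centre; this end goes under the lip.
- bay (a point): Fixed point in the extractor's bay: where the plate's centre lies, with the same axes, when the filter is home; 74 mm above the table. The bay is a recess 110 mm wide and 8 mm deep (floor 4 mm below this point, side walls flush with the deck). Along x it runs from -86 mm (back wall, under the lip) to +80 mm (plain front wall, 8 mm high).
- extractor: Low aluminium box, 260 (x) x 170 (y) mm, flat deck 78 mm above the table, fixed; origin under its centre. The bay is cut in its top, the lip at the bay's -x end, on the robot's side; the deck goes on flat 69 mm beyond the bay's front wall.
- lip_edge (a point): Middle of the lower free edge of the lip, a 4 mm thick steel plate 116 mm wide over the bay's -x end (the end on the robot's side): it covers the bay from the back wall to 70 mm before the bay's centre (16 mm deep), its underside 14 mm above the bay's floor. Axes as the bay.
- spring_bar (a joint): The sprung bar under the lip, 90 mm wide, 12 mm high. Free (0 m) it stands 9 mm out from the back wall, leaving 157 mm of bay, too short for the filter; pushed fully back it leaves 163 mm. 0.006 m = pushed fully back towards the back wall (bay -x). Starts to move at 4 N, fully back at 8.4 N; about 0.003 m when the filter is home.
- tray: Black flat fixed tray 240 x 170 x 6 mm on which the filter lies; origin under its centre.
- bowl: white bowl, 130 mm across, 60 mm high; origin under its centre. Bystander.
- shaker: glass shaker with a steel cap, 44 mm across, 85 mm high, standing between the extractor and the tray; origin under its centre. Bystander.
- pan_lid: flat steel pan lid, 176 x 108 x 6 mm, with a round black knob in the middle; not the filter; origin under its centre. Bystander.
- mug: white mug, 80 mm across, 90 mm high; origin under its centre. Bystander.
- spatula: spatula lying flat on the table beyond the extractor and the tray, 200 mm long. Bystander.
Mind the look-alikes: they are no part of the job. What is shaped like the part that bears cassette_handle but pink is not meant.

How it is judged (in metres and radians):
On the way, in this order (a step that is already met when the one before it is completed fails the run):
1. the filter is lifted clear of the tray (its plate's centre over 60 mm above the table) (height (world z) of cassette_mid above 0.06 m), for 0.1 s.
2. the filter's plain end is under the lip, in the bay, with the handle end still tilted up by more than 0.05 rad (x of cassette_toe in the frame of bay between -0.087 and -0.073 m and y of cassette_toe in the frame of bay between -0.01 and 0.01 m and z of cassette_toe in the frame of bay between -0.004 and 0.008 m and angle between cassette_mid's own z axis and vertical above 0.05 rad), for 0.1 s.
At the end, for the whole second after the job is handed in: The filter lies home in the bay, plain end under the lip, handle up: its plate's centre within -3.5 to +2 mm (along the bay), 5 mm (across) and 2 mm (height) of the bay point, flat to 0.025 rad, the sprung bar held pushed back by more than 1 mm (x of cassette_mid in the frame of bay between -0.0035 and 0.002 m and y of cassette_mid in the frame of bay between -0.005 and 0.005 m and z of cassette_mid in the frame of bay between -0.002 and 0.002 m and x of cassette_toe in the frame of bay below -0.07 m and z of cassette_handle in the frame of bay above 0.015 m and angle between the z axis of bay and the z axis of cassette_mid, either way round below 0.025 rad and value of joint spring_bar above 0.001 m); the robot touches nothing.
It fails at once if one of the other things on the table (bowl, shaker, pan lid, mug, spatula) is moved by more than 30 mm (distance of any of bowl, shaker, pan_lid, mug, spatula from where it was at the start of the episode above 0.03 m).
It also fails if it takes over 58 s, if anything falls off the work surface, if the arm or the gripper's body presses on something with over 40 N, if the wrist force passes 120 N, or if a joint passes its speed limit or range.

## Working session

There is one attempt and no reset: what is moved stays moved. The work goes in short steps, Python scripts to look and compute and a tool call to move; the robot and the scene stay as the last step left them, time stands still between calls to the robot, and variables do not carry over. Pictures are saved under pics/ and viewed, and the job is handed in when it is done.

Besides the shell and the picture viewer there is one more tool, called after "Request:" as name([rows], argument=value, ...), one row to a line, values as JSON. servo_tool: Moves the arm, as the interface text tells. Its arguments: {"type":"object","properties":{"motion":{"type":"array"},"squeeze":{"type":"number"}},"required":["motion"]}

```bash
mkdir -p pics; ls
python3 - <<'E'
from rig import ctrl,capture,get_calibration
import cv2,numpy as np
print(ctrl.sense())
for n in ["scene","top"]:
    p,d=capture(n); cv2.imwrite(f"pics/{n}0.png",p[:,:,::-1]); np.save(f"{n}_d.npy",d); np.save(f"{n}_p.npy",p)
    c=get_calibration(n); print(n,np.round(c["camera_matrix"],1).tolist(),np.round(c["T"],3).tolist())
E
```

```text
pics
{'time_s': 0.0, 'joints': array([ 9.33603752e-01,  3.13452423e-01,  1.49846494e+00, -5.72289219e-06,
        1.33098817e+00, -2.23415999e-01]), 'dq': array([-2.85896230e-04,  3.24459801e-04, -4.98703868e-04, -2.58909304e-06,
       -7.17611135e-04, -3.75102008e-04]), 'tau': array([ 3.61755672e-03, -4.12276983e+01, -2.59742635e+01,  7.91384025e-08,
        4.19882359e-03,  3.62822630e-05]), 'eef_pos': array([210.94537605, 480.46754795, 230.72335033]), 'ee_rot': array([-2.71305544e-04,  2.05414834e-01,  9.78674775e-01, -5.97755504e-04]), 'force': array([-0.14048079,  0.38106045,  0.15737943]), 'wrist_torque': array([-0.06021894,  0.02944407, -0.02055179]), 'grip_width': 0.9990269471460643}
scene [[360.2, 0.0, 257.9], [0.0, 360.2, 196.2], [0.0, 0.0, 1.0]] [[0.845, 0.4, -0.354, 993.126], [0.535, -0.62, 0.574, -654.877], [0.01, -0.674, -0.738, 883.122], [0.0, 0.0, 0.0, 1.0]]
top [[405.3, 0.0, 252.5], [0.0, 405.3, 186.5], [0.0, 0.0, 1.0]] [[0.046, -0.975, 0.22, 317.258], [-0.999, -0.044, 0.014, -38.719], [-0.004, -0.22, -0.975, 1328.719], [0.0, 0.0, 0.0, 1.0]]
```

View pics/scene0.png

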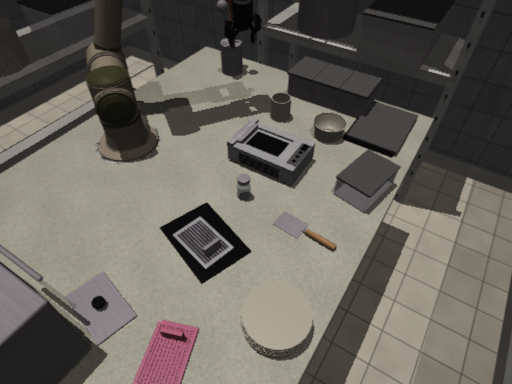

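View pics/top0.png

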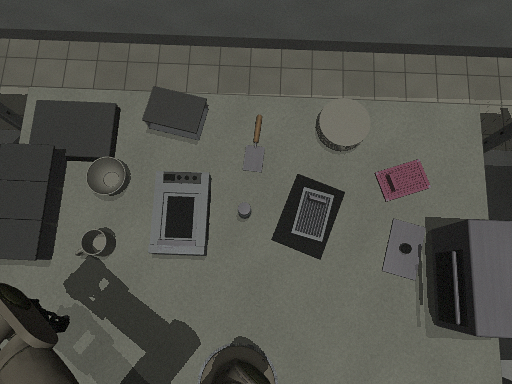

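The filter is on the black tray at top (313,214) and scene (203,240). The pink look-alike is at top (402,180), the pan lid at (404,248), and the extractor at (181,212) with the shaker at (244,211). I'll enlarge the filter and extractor and run the networks.

```bash
cat > h.py <<'E'
from rig import ctrl,capture,get_calibration,search_frame,outline_of
import cv2,numpy as np
from scipy.spatial.transform import Rotation as R
np.set_printoptions(suppress=True,precision=2)
def cloud(d,c):
    K=c["camera_matrix"];T=c["T"]
    v,u=np.mgrid[0:384,0:512]
    P=np.stack([(u-K[0,2])/K[0,0]*d,(v-K[1,2])/K[1,1]*d,d],-1)
    return P@T[:3,:3].T+T[:3,3]
def proj(X,c):
    T=np.linalg.inv(c["T"]);X=np.atleast_2d(X)
    p=(X@T[:3,:3].T+T[:3,3])@c["camera_matrix"].T
    return p[:,:2]/p[:,2:]
def crop(p,x0,y0,x1,y1,f,name):
    cv2.imwrite(name,cv2.resize(p[y0:y1,x0:x1,::-1],None,fx=f,fy=f,interpolation=cv2.INTER_CUBIC))
E
python3 - <<'E'
from h import *
D={}
for n in ["scene","top"]:
    p,d=capture(n); c=get_calibration(n); W=cloud(d,c); np.savez(f"{n}.npz",p=p,d=d,W=W)
    D[n]=p
    for l in ["cassette_mid","cassette_handle","extractor","lip_edge","tray","spring_bar","shaker"]:
        for o in outline_of(n,l)[:3]:
            m=o["pixels"]&(d>0); X=W[m]
            if len(X)==0: continue
            r=cv2.minAreaRect(X[:,:2].astype(np.float32))
            print(n,l,round(o["score"],2),np.round(o["bbox"]),len(X),"med",np.median(X,0),"rect",np.round(r[0],1),np.round(r[1],1),round(r[2],1), "z5/95",np.percentile(X[:,2],[5,95]))
a=D["scene"][195:285,150:260];b=D["top"][165:265,265,];
crop(D["scene"],150,195,260,285,7,"pics/s_f.png")
crop(D["top"],140,160,350,265,3.8,"pics/t_f.png")
crop(D["scene"],215,110,325,190,7,"pics/s_e.png")
E
```

```text
scene cassette_mid 0.98 [174. 218. 233. 268.] 1578 med [ 535.24 -224.2    13.72] rect [ 529.7 -218. ] [102.5 169.4] 75.7 z5/95 [10.28 44.79]
scene cassette_mid 0.92 [133. 322. 202. 384.] 2759 med [ 661.18 -513.77    7.32] rect [ 658.4 -512.3] [108.5 153.7] 19.8 z5/95 [ 4.24 35.58]
scene cassette_handle 0.79 [132. 317. 197. 382.] 2703 med [ 661.51 -513.9     7.32] rect [ 660.3 -512.3] [104.8 154.9] 19.8 z5/95 [ 4.34 36.6 ]
scene cassette_handle 0.57 [174. 220. 232. 268.] 1613 med [ 537.73 -224.19   13.7 ] rect [ 530.6 -217.3] [104.4 167.6] 76.0 z5/95 [10.27 44.68]
scene extractor 0.9 [226. 119. 313. 183.] 3573 med [523.37 175.96  72.77] rect [481.9 252.2] [317.4 274.1] 0.7 z5/95 [23.04 88.35]
scene lip_edge 0.59 [227. 120. 312. 188.] 3618 med [523.9  175.38  72.57] rect [475.  252.5] [331.2 274.8] 0.7 z5/95 [19.98 88.28]
scene tray 0.78 [159. 204. 251. 286.] 2162 med [ 544.42 -200.89    6.31] rect [ 526.  -202.5] [174.5 248.6] 70.3 z5/95 [3.43 9.13]
scene shaker 0.51 [237. 174. 251. 201.] 299 med [537.69  -8.72  57.3 ] rect [531.6   0. ] [37.  38.8] 78.2 z5/95 [ 9.28 86.62]
top casset
[... 366 characters left out ...]
1.9] [110.3 169.4] 19.4 z5/95 [ 2.07 32.2 ]
top cassette_handle 0.55 [291. 187. 333. 242.] 1577 med [ 530.88 -218.85   13.88] rect [ 534.2 -219.5] [109.  166.6] 75.6 z5/95 [ 8.41 32.61]
top extractor 0.88 [148. 170. 212. 256.] 4778 med [503.45 200.61  76.07] rect [518.7 214. ] [284.3 193.8] 0.5 z5/95 [62.56 88.88]
top lip_edge 0.72 [146. 172. 211. 254.] 4722 med [503.61 200.69  76.17] rect [511.8 214.3] [266.9 194.6] 0.3 z5/95 [65.08 88.89]
top tray 0.93 [272. 176. 344. 260.] 2328 med [ 511.28 -184.02    6.54] rect [ 526.9 -207.7] [175.  244.8] 69.9 z5/95 [ 1.46 11.93]
top shaker 0.64 [236. 202. 249. 220.] 180 med [521.31   2.2   84.27] rect [530.5   6.1] [51.3 40.6] 26.9 z5/95 [25.36 88.2 ]
```

View pics/s_f.png

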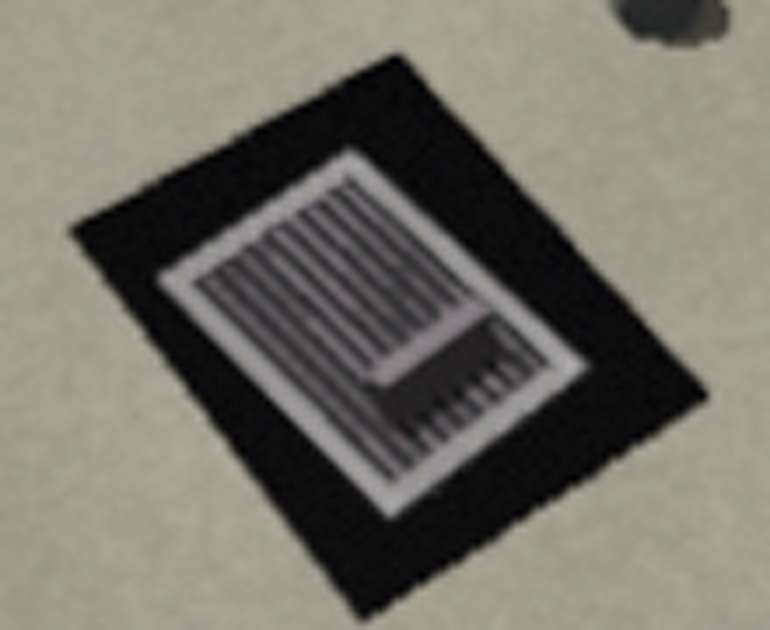

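View pics/t_f.png

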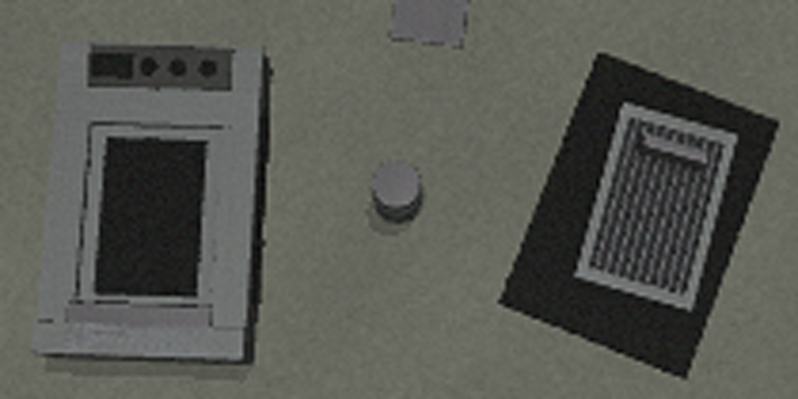

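View pics/s_e.png

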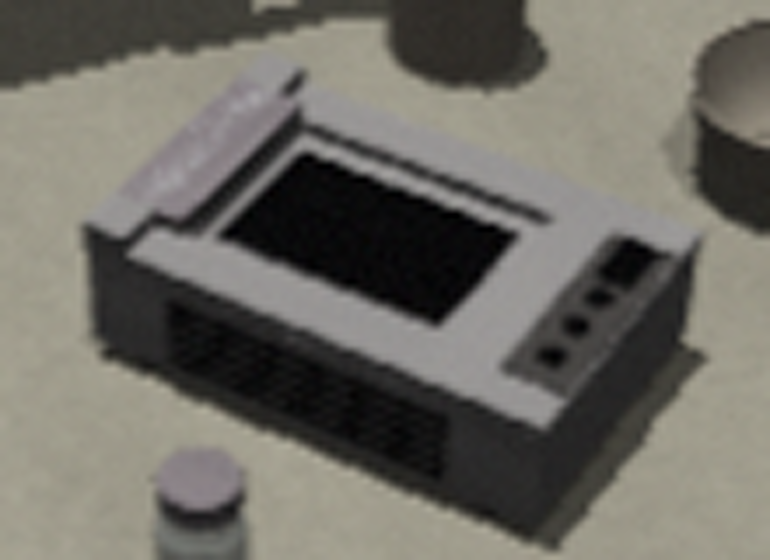

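Run:
```python
from h import *
s=ctrl.sense(); p,d=capture("wrist"); c=get_calibration("wrist")
cv2.imwrite("pics/w0.png",p[:,:,::-1])
q=s["ee_rot"]; Rt=R.from_quat(np.r_[q[1:],q[0]]).as_matrix()
print(c["camera_matrix"]); print("cam in tool R",Rt.T@c["T"][:3,:3],"t",Rt.T@(c["T"][:3,3]-s["eef_pos"]), ctrl.hold_point_z)
print(Rt)
# handle, top points above plate
for n in ["scene","top"]:
    W=np.load(n+".npz")["W"]
    X=W.reshape(-1,3); m=(abs(X[:,0]-530)<110)&(abs(X[:,1]+218)<90)&(X[:,2]>38)&(X[:,2]<60)
    r=cv2.minAreaRect(X[m][:,:2].astype(np.float32)); print(n,"handle",m.sum(),X[m].mean(0),r)
    m=(abs(X[:,0]-510)<170)&(abs(X[:,1]-214)<110)&(X[:,2]>83)&(X[:,2]<96)
    r=cv2.minAreaRect(X[m][:,:2].astype(np.float32)); print(n,"lip",m.sum(),X[m].mean(0),r)
```

```text
[[312.7    0.   257.46]
 [  0.   312.7  190.22]
 [  0.     0.     1.  ]]
cam in tool R [[ 0.   -0.94 -0.33]
 [ 1.    0.   -0.  ]
 [ 0.   -0.33  0.94]] t [  83.98    0.25 -142.47] 18.700000000000003
[[-0.92  0.4   0.  ]
 [ 0.4   0.92  0.  ]
 [-0.    0.   -1.  ]]
scene handle 102 [ 577.9  -230.76   46.54] ((577.2817993164062, -229.39749145507812), (55.26288986206055, 12.546106338500977), 75.10682678222656)
scene lip 350 [411.05 199.81  88.27] ((507.25537109375, 204.1742401123047), (258.2945251464844, 170.96420288085938), 0.24403372406959534)
top handle 74 [ 574.28 -230.06   47.77] ((575.1152954101562, -230.19796752929688), (55.15403366088867, 12.493186950683594), 75.27122497558594)
top lip 698 [407.92 202.15  87.85] ((507.5843505859375, 203.74560546875), (257.3006286621094, 169.98570251464844), 0.6688746809959412)
```

View pics/w0.png

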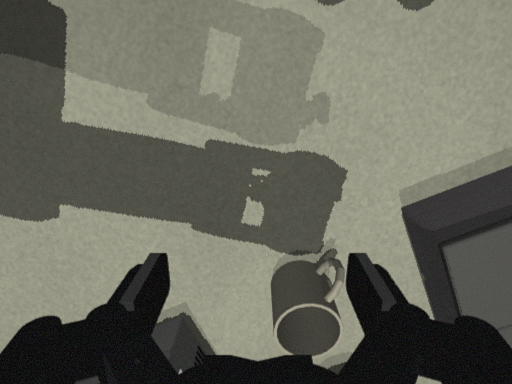

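```bash
cat >> h.py <<'E'
import json
def rt():
    s=ctrl.sense(); q=s["ee_rot"]; return np.array(s["eef_pos"]),R.from_quat(np.r_[q[1:],q[0]])
def Rtool(yaw,tilt=0.0):
    "tool y along filter x (yaw), tilt = handle end up (rad)"
    x=np.array([np.cos(yaw),np.sin(yaw),0]); y=np.array([-np.sin(yaw),np.cos(yaw),0])
    xf=np.cos(tilt)*x+np.sin(tilt)*np.array([0,0,1]); zf=np.cross(xf,y)
    return R.from_matrix(np.stack([y,xf,-zf],1))   # tool x=filter y, tool y=filter x, tool z=-filter z
def plan(p1,R1,n,hand,p0=None,R0=None):
    if p0 is None: p0,R0=rt()
    w=(R0.inv()*R1).as_rotvec()
    rows=[];
    for i in range(n):
        Ri=R0*R.from_rotvec(w*i/n)
        dp=Ri.inv().apply((np.array(p1)-p0)/n)/50; rows.append({"dr":[round(float(v),2)+0 for v in np.degrees(w/n)/10],"delta_pos":[round(float(v),2)+0 for v in dp],"hand":hand})
    for r in rows: print(json.dumps(r)+",")
E
python3 - <<'E'
from h import *
plan([470,208,235],Rtool(0.0),8,1)
E
```

```text
{"dr": [0.0, 0.0, 0.83], "delta_pos": [-0.87, -0.36, -0.01], "hand": 1},
{"dr": [0.0, 0.0, 0.83], "delta_pos": [-0.91, -0.24, -0.01], "hand": 1},
{"dr": [0.0, 0.0, 0.83], "delta_pos": [-0.93, -0.1, -0.01], "hand": 1},
{"dr": [0.0, 0.0, 0.83], "delta_pos": [-0.94, 0.03, -0.01], "hand": 1},
{"dr": [0.0, 0.0, 0.83], "delta_pos": [-0.92, 0.17, -0.01], "hand": 1},
{"dr": [0.0, 0.0, 0.83], "delta_pos": [-0.89, 0.3, -0.01], "hand": 1},
{"dr": [0.0, 0.0, 0.83], "delta_pos": [-0.84, 0.43, -0.01], "hand": 1},
{"dr": [0.0, 0.0, 0.83], "delta_pos": [-0.77, 0.54, -0.01], "hand": 1},
```

Request:
servo_tool([
  {"dr":[0,0,0.83],"delta_pos":[-0.87,-0.36,0],"hand":1},
  {"dr":[0,0,0.83],"delta_pos":[-0.91,-0.24,0],"hand":1},
  {"dr":[0,0,0.83],"delta_pos":[-0.93,-0.1,0],"hand":1},
  {"dr":[0,0,0.83],"delta_pos":[-0.94,0.03,0],"hand":1},
  {"dr":[0,0,0.83],"delta_pos":[-0.92,0.17,0],"hand":1},
  {"dr":[0,0,0.83],"delta_pos":[-0.89,0.3,0],"hand":1},
  {"dr":[0,0,0.83],"delta_pos":[-0.84,0.43,0],"hand":1},
  {"dr":[0,0,0.83],"delta_pos":[-0.77,0.54,0],"hand":1},
  {"dr":[0,0,0],"delta_pos":[0,0,0],"hand":1},
])

```text
time_s: 2.08
eef_pos: [473.3, 195.4, 231.6]
ee_rot: [0.0, 0.721, 0.693, 0.001]
force: [-0.5, 0.6, 0.1]
grip_width: 0.999
```

Run:
```python
from h import *
print(rt()[0]); p,d=capture("wrist"); c=get_calibration("wrist"); W=cloud(d,c)
np.savez("wE.npz",p=p,d=d,W=W,T=c["T"],K=c["camera_matrix"])
cv2.imwrite("pics/wE.png",cv2.resize(p[:,:,::-1],None,fx=1.55,fy=1.55))
X=W.reshape(-1,3); v=d.reshape(-1)>0
box=(abs(X[:,0]-490)<180)&(abs(X[:,1]-204)<110)&v
print("deck z hist",np.histogram(X[box][:,2],bins=np.arange(0,100,4)))
for nm,lo,hi in [("deck",75,81.5),("lip",85,92)]:
    m=box&(X[:,2]>lo)&(X[:,2]<hi); r=cv2.minAreaRect(X[m][:,:2].astype(np.float32)); print(nm,m.sum(),np.median(X[m],0),r,X[m].min(0),X[m].max(0))
```

```text
[473.3  195.36 231.56]
deck z hist (array([ 6265,     0,     0,     0,     0,     0,     0,     0,     0,
           0,     0,     0,     0,     0,    64,    97,    14, 16412,
         661, 22357,   810,  3017,  3793,     0]), array([ 0,  4,  8, 12, 16, 20, 24, 28, 32, 36, 40, 44, 48, 52, 56, 60, 64,
       68, 72, 76, 80, 84, 88, 92, 96]))
deck 23247 [574.86 234.46  78.24] ((521.9368896484375, 207.14393615722656), (236.3492889404297, 170.3760223388672), 0.8779177069664001) [402.67 120.35  75.02] [640.65 293.9   81.5 ]
lip 6790 [397.41 215.14  88.1 ] ((399.861083984375, 205.3681640625), (41.65642547607422, 170.14398193359375), 0.9175093173980713) [377.78 120.13  85.03] [421.15 290.33  90.88]
```

View pics/wE.png

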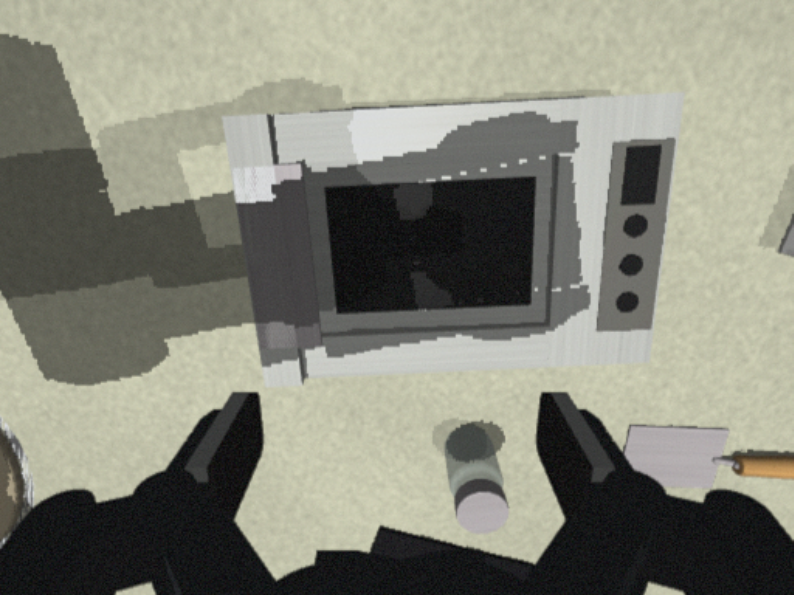

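Run:
```python
from h import *
D=np.load("wE.npz"); W=D["W"]; X=W.reshape(-1,3); v=D["d"].reshape(-1)>0
m=v&(abs(X[:,0]-490)<120)&(abs(X[:,1]-204)<70)&(X[:,2]<73)&(X[:,2]>60)
F=X[m]; print("floor z",np.median(F[:,2]))
# edges: per x-bin y extents of floor, per y-bin x extents
xs=np.arange(430,560,10); e=[]
for x in xs:
    f=F[abs(F[:,0]-x)<3]; e.append([x,f[:,1].min(),f[:,1].max()])
e=np.array(e); print(e)
for k in (1,2): print("yaw",np.degrees(np.polyfit(e[:,0],e[:,k],1)[0]),np.polyval(np.polyfit(e[:,0],e[:,k],1),488))
g=[]
for y in np.arange(160,250,10):
    f=F[abs(F[:,1]-y)<3]; g.append([y,f[:,0].min(),f[:,0].max()])
g=np.array(g);print(g)
for k in (1,2): print("yaw",-np.degrees(np.polyfit(g[:,0],g[:,k],1)[0]),np.polyval(np.polyfit(g[:,0],g[:,k],1),204))
# lip edge: max x of z>85 points
g=[]
for y in np.arange(150,260,10):
    f=X[v&(X[:,2]>86)&(X[:,2]<91)&(abs(X[:,1]-y)<3)&(X[:,0]<450)]; g.append([y,f[:,0].min(),f[:,0].max()])
g=np.array(g);print(g)
for k in (1,2): print("lip yaw",-np.degrees(np.polyfit(g[:,0],g[:,k],1)[0]),np.polyval(np.polyfit(g[:,0],g[:,k],1),204))
# deck sides
g=[]
for x in np.arange(440,620,10):
    f=X[v&(X[:,2]>76.5)&(X[:,2]<80)&(abs(X[:,0]-x)<3)]; g.append([x,f[:,1].min(),f[:,1].max()])
g=np.array(g)
for k in (1,2): print("deck yaw",np.degrees(np.polyfit(g[:,0],g[:,k],1)[0]),np.polyval(np.polyfit(g[:,0],g[:,k],1),488))
```

```text
floor z 70.43223413173558
[[430.   150.51 260.29]
 [440.   150.56 260.04]
 [450.   150.72 260.59]
 [460.   151.06 260.22]
 [470.   150.9  260.75]
 [480.   151.15 261.13]
 [490.   151.32 260.92]
 [500.   151.37 261.5 ]
 [510.   151.82 261.19]
 [520.   151.83 261.78]
 [530.   151.78 261.35]
 [540.   152.07 261.97]
 [550.   152.43 261.5 ]]
yaw 0.872742154616459 151.31758825141208
yaw 0.814227952806342 260.98891214726086
[[160.   418.1  571.34]
 [170.   417.75 571.19]
 [180.   417.89 571.1 ]
 [190.   417.58 570.71]
 [200.   417.39 571.01]
 [210.   417.23 570.47]
 [220.   417.23 570.39]
 [230.   417.35 570.13]
 [240.   417.34 570.22]]
yaw 0.5694166868105612 417.4993353371171
yaw 0.8959878252072776 570.6663380066097
[[150.   379.88 421.12]
 [160.   380.33 421.  ]
 [170.   379.63 420.9 ]
 [180.   379.6  420.72]
 [190.   379.69 420.6 ]
 [200.   379.34 420.61]
 [210.   379.48 420.43]
 [220.   379.05 420.19]
 [230.   378.86 420.03]
 [240.   378.82 420.04]
 [250.   378.56 419.77]]
lip yaw 0.8472509268219449 379.3261607668723
lip yaw 0.7518683489020096 420.4389261742642
deck yaw -2.125572937614527 94.78677104418936
deck yaw 0.9109702656100109 291.540963605159
```

Run:
```python
from h import *
plan([562,-222,215],Rtool(np.radians(-14.8)),10,1)
```

```text
{"dr": [0.0, 0.0, 0.13], "delta_pos": [-0.83, 0.21, 0.03], "hand": 1},
{"dr": [0.0, 0.0, 0.13], "delta_pos": [-0.83, 0.23, 0.03], "hand": 1},
{"dr": [0.0, 0.0, 0.13], "delta_pos": [-0.82, 0.25, 0.03], "hand": 1},
{"dr": [0.0, 0.0, 0.13], "delta_pos": [-0.81, 0.26, 0.03], "hand": 1},
{"dr": [0.0, 0.0, 0.13], "delta_pos": [-0.81, 0.28, 0.03], "hand": 1},
{"dr": [0.0, 0.0, 0.13], "delta_pos": [-0.8, 0.3, 0.03], "hand": 1},
{"dr": [0.0, 0.0, 0.13], "delta_pos": [-0.79, 0.32, 0.03], "hand": 1},
{"dr": [0.0, 0.0, 0.13], "delta_pos": [-0.79, 0.34, 0.03], "hand": 1},
{"dr": [0.0, 0.0, 0.13], "delta_pos": [-0.78, 0.35, 0.03], "hand": 1},
{"dr": [0.0, 0.0, 0.13], "delta_pos": [-0.77, 0.37, 0.03], "hand": 1},
```

Request:
servo_tool([
  {"dr":[0,0,0.13],"delta_pos":[-0.85,0.21,0.03],"hand":1},
  {"dr":[0,0,0.13],"delta_pos":[-0.85,0.23,0.03],"hand":1},
  {"dr":[0,0,0.13],"delta_pos":[-0.84,0.25,0.03],"hand":1},
  {"dr":[0,0,0.13],"delta_pos":[-0.83,0.26,0.03],"hand":1},
  {"dr":[0,0,0.13],"delta_pos":[-0.82,0.28,0.03],"hand":1},
  {"dr":[0,0,0.13],"delta_pos":[-0.82,0.3,0.03],"hand":1},
  {"dr":[0,0,0.13],"delta_pos":[-0.81,0.32,0.03],"hand":1},
  {"dr":[0,0,0.13],"delta_pos":[-0.8,0.34,0.03],"hand":1},
  {"dr":[0,0,0.13],"delta_pos":[-0.8,0.35,0.03],"hand":1},
  {"dr":[0,0,0.13],"delta_pos":[-0.8,0.37,0.03],"hand":1},
  {"dr":[0,0,0],"delta_pos":[0,0,0],"hand":1},
])

```text
time_s: 3.5
eef_pos: [565.0, -229.5, 216.3]
ee_rot: [-0.001, 0.786, 0.618, 0.003]
force: [0.6, 0.6, -1.3]
grip_width: 0.999
```

Run:
```python
from h import *
p0,R0=rt(); print(p0,R0.as_matrix()[:,1]); p,d=capture("wrist"); c=get_calibration("wrist"); W=cloud(d,c)
np.savez("wF.npz",p=p,d=d,W=W,T=c["T"],K=c["camera_matrix"])
cv2.imwrite("pics/wF.png",cv2.resize(p[:,:,::-1],None,fx=1.55,fy=1.55))
for l in ["cassette_mid"]:
    for o in outline_of("wrist",l)[:2]:
        m=o["pixels"]&(d>0);X=W[m]; r=cv2.minAreaRect(X[abs(X[:,2]-14)<2.5][:,:2].astype(np.float32)); print(o["score"],o["bbox"],r,np.median(X[:,2]))
X=W.reshape(-1,3);X=X[d.reshape(-1)>0]
box=(abs(X[:,0]-575)<45)&(abs(X[:,1]+230)<45)
h=box&(X[:,2]>44)&(X[:,2]<52); print("handle",h.sum(),X[h].mean(0),cv2.minAreaRect(X[h][:,:2].astype(np.float32)))
```

```text
[ 565.03 -229.48  216.3 ] [ 0.97 -0.24  0.  ]
0.92 [147.6, 110.6, 299.4, 202.5] ((532.8602905273438, -217.24212646484375), (104.50303649902344, 160.2384490966797), 76.37279510498047) 13.484792439613273
0.62 [310.6, 295.8, 362.5, 360.1] ((632.94384765625, -474.2775573730469), (28.52012062072754, 2.635577917098999), 21.144102096557617) 8.230617931637227
handle 614 [ 577.05 -226.01   48.03] ((576.939453125, -227.52500915527344), (56.2109375, 11.521279335021973), 76.78430938720703)
```

View pics/wF.png

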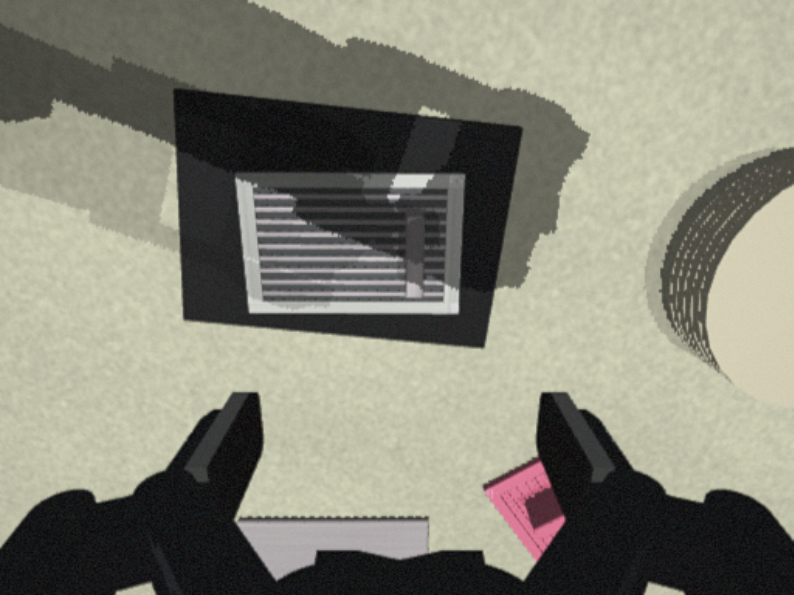

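Run:
```python
from h import *
plan([576.6,-228.5,70],Rtool(np.radians(-13.5)),4,1)
```

```text
{"dr": [0.0, -0.01, 0.0], "delta_pos": [0.0, 0.06, 0.73], "hand": 1},
{"dr": [0.0, -0.01, 0.0], "delta_pos": [0.0, 0.06, 0.73], "hand": 1},
{"dr": [0.0, -0.01, 0.0], "delta_pos": [0.01, 0.06, 0.73], "hand": 1},
{"dr": [0.0, -0.01, 0.0], "delta_pos": [0.01, 0.06, 0.73], "hand": 1},
```

Request:
servo_tool([
  {"dr":[0,-0.01,0],"delta_pos":[0,0.06,0.73],"hand":1},
  {"dr":[0,-0.01,0],"delta_pos":[0,0.06,0.73],"hand":1},
  {"dr":[0,-0.01,0],"delta_pos":[0.01,0.06,0.73],"hand":1},
  {"dr":[0,-0.01,0],"delta_pos":[0.01,0.06,0.73],"hand":1},
  {"dr":[0,0,0],"delta_pos":[0,0,0],"hand":1},
])

```text
time_s: 4.22
eef_pos: [579.3, -219.3, 70.4]
ee_rot: [0.003, 0.781, 0.624, 0.001]
force: [-0.5, 0.4, 0.7]
grip_width: 0.994
```

Run:
```python
from h import *
print(rt()[0],ctrl.sense()["force"],ctrl.sense()["time_s"])
plan([576.6,-228.5,17.5],Rtool(np.radians(-13.5)),3,1)
p,d=capture("wrist"); cv2.imwrite("pics/wG.png",cv2.resize(p[:,:,::-1],None,fx=1.55,fy=1.55))
```

```text
[ 579.25 -219.3    70.43] [-0.5   0.37  0.66] 4.225
{"dr": [0.01, 0.0, 0.02], "delta_pos": [-0.06, -0.01, 0.35], "hand": 1},
{"dr": [0.01, 0.0, 0.02], "delta_pos": [-0.06, 0.0, 0.35], "hand": 1},
{"dr": [0.01, 0.0, 0.02], "delta_pos": [-0.06, 0.0, 0.35], "hand": 1},
```

View pics/wG.png

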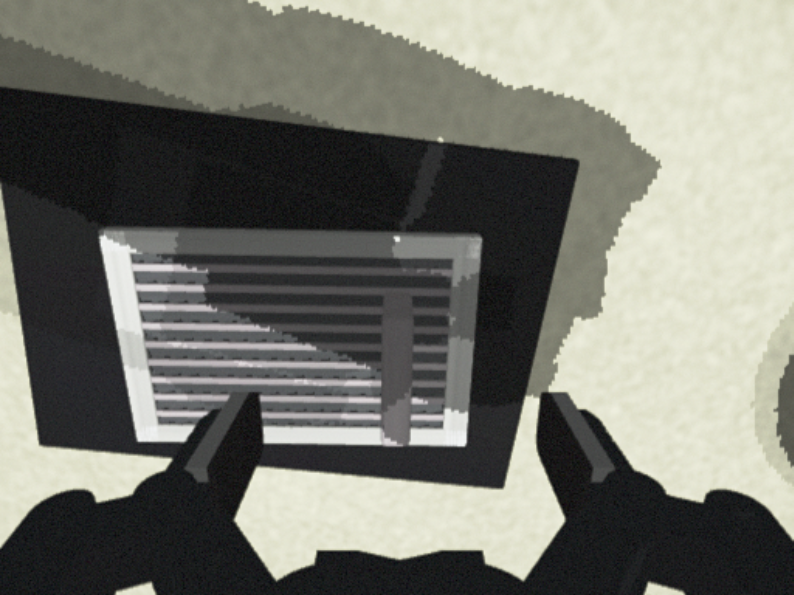

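Request:
servo_tool([
  {"dr":[0,0,0.02],"delta_pos":[-0.12,-0.01,0.1],"hand":1},
  {"dr":[0,0,0.02],"delta_pos":[-0.06,0,0.45],"hand":1},
  {"dr":[0,0,0],"delta_pos":[0,0,0.3],"hand":1},
  {"dr":[0,0,0],"delta_pos":[0,0,0],"hand":1},
])

```text
time_s: 4.78
eef_pos: [580.5, -230.1, 35.2]
ee_rot: [0.009, 0.783, 0.622, 0.003]
force: [-0.1, 0.3, 0.1]
grip_width: 0.996
```

Run:
```python
from h import *
print(rt()[0],ctrl.sense()["force"],ctrl.sense()["time_s"])
plan([576.6,-228.5,17.5],Rtool(np.radians(-13.5)),1,1)
```

```text
[ 580.47 -230.14   35.18] [-0.14  0.26  0.06] 4.775
{"dr": [0.11, 0.03, 0.04], "delta_pos": [0.02, -0.09, 0.35], "hand": 1},
```

Request:
servo_tool([
  {"dr":[0.11,0.03,0.04],"delta_pos":[0.02,-0.09,0.35],"hand":1},
  {"dr":[0,0,0],"delta_pos":[0,0,0],"hand":1},
])

```text
time_s: 5.03
eef_pos: [576.7, -228.4, 17.5]
ee_rot: [-0.0, 0.786, 0.619, -0.0]
force: [-0.1, 0.1, -1.3]
grip_width: 0.998
```

Run:
```python
from h import *
print(rt()[0],ctrl.sense()["force"],ctrl.sense()["time_s"])
plan([576.6,-228.5,17.5],Rtool(np.radians(-13.5)),1,1)
```

```text
[ 576.7  -228.41   17.54] [-0.13  0.14 -1.29] 5.025
{"dr": [0.0, 0.0, 0.0], "delta_pos": [0.0, 0.0, 0.0], "hand": 1},
```

Exact. Next I close the gripper with a firm grip.

Request:
servo_tool([
  {"dr":[0,0,0],"delta_pos":[0,0,0],"hand":0},
  {"dr":[0,0,0],"delta_pos":[0,0,0],"hand":0},
  {"dr":[0,0,0],"delta_pos":[0,0,0],"hand":0},
  {"dr":[0,0,0],"delta_pos":[0,0,0],"hand":0},
  {"dr":[0,0,0],"delta_pos":[0,0,0],"hand":0},
  {"dr":[0,0,0],"delta_pos":[0,0,0],"hand":0},
  {"dr":[0,0,0],"delta_pos":[0,0,0],"hand":0},
  {"dr":[0,0,0],"delta_pos":[0,0,0],"hand":0},
], squeeze=80)

```text
time_s: 6.02
eef_pos: [577.4, -228.7, 18.8]
ee_rot: [0.001, 0.786, 0.619, -0.0]
force: [1.1, 0.5, -0.0]
grip_width: 0.125
```

Request:
servo_tool([
  {"dr":[0,0,0],"delta_pos":[0,0,-0.3],"hand":0},
  {"dr":[0,0,0],"delta_pos":[0,0,-0.6],"hand":0},
  {"dr":[0,0,0],"delta_pos":[0,0,-0.6],"hand":0},
  {"dr":[0,0,0],"delta_pos":[0,0,-0.6],"hand":0},
  {"dr":[0,0,0],"delta_pos":[0,0,-0.6],"hand":0},
  {"dr":[0,0,0],"delta_pos":[0,0,-0.6],"hand":0},
  {"dr":[0,0,0],"delta_pos":[0,0,0],"hand":0},
])

```text
time_s: 6.9
eef_pos: [576.4, -227.9, 192.5]
ee_rot: [0.001, 0.785, 0.619, -0.0]
force: [-0.6, -0.6, -2.6]
grip_width: 0.119
```

Run:
```python
from h import *
p0,R0=rt(); print(p0,ctrl.sense()["force"],ctrl.sense()["grip_width"])
p,d=capture("wrist"); c=get_calibration("wrist"); W=cloud(d,c); Wt=R0.inv().apply(W.reshape(-1,3)-p0).reshape(W.shape)
np.savez("wH.npz",p=p,d=d,Wt=Wt)
cv2.imwrite("pics/wH.png",cv2.resize(p[:,:,::-1],None,fx=1.55,fy=1.55))
m=(d>0)&(abs(Wt[:,:,2]-5)<20)&(abs(Wt[:,:,0])<75)&(abs(Wt[:,:,1]+45)<120)
X=Wt[m];print(m.sum(),np.histogram(X[:,2],bins=np.arange(-15,26,3)))
```

```text
[ 576.42 -227.95  192.52] [-0.65 -0.55 -2.55] 0.11885102901105556
42101 (array([  252,   232,   200,   158,    89,    50,  2011, 33985,  4839,
         285,     0,     0,     0]), array([-15, -12,  -9,  -6,  -3,   0,   3,   6,   9,  12,  15,  18,  21,
        24]))
```

View pics/wH.png

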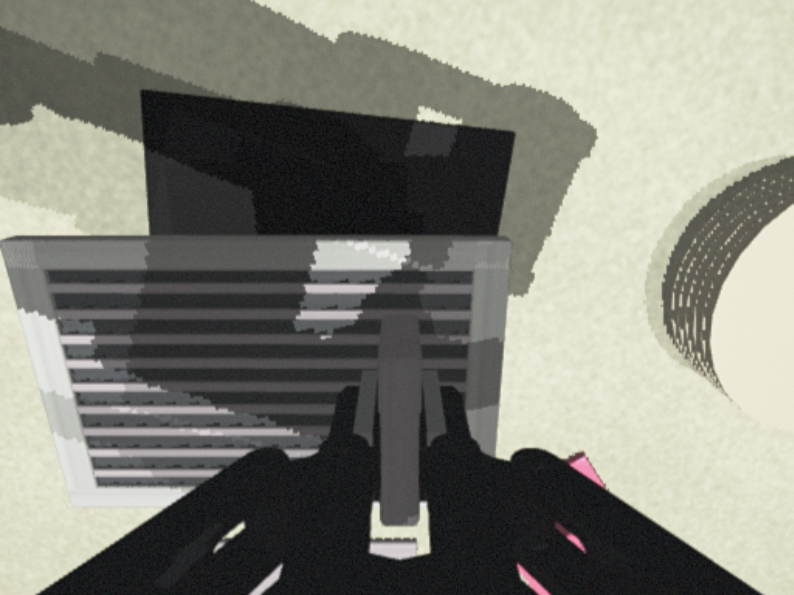

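```bash
cat >> h.py <<'E'
def plate(Wt,d,verbose=True):
    "plate pose in tool frame from held view: returns centre of top face(x,y), plane coefs, yaw"
    m=(d>0)&(abs(Wt[:,:,2]-7)<9)&(abs(Wt[:,:,0])<75)&(Wt[:,:,1]>-150)&(Wt[:,:,1]<55)
    X=Wt[m]
    co=np.linalg.lstsq(np.c_[X[:,0],X[:,1],np.ones(len(X))],X[:,2],rcond=None)[0]
    for _ in range(6):
        r=X[:,2]-np.c_[X[:,0],X[:,1],np.ones(len(X))]@co; k=abs(r-np.median(r))<1.5
        co=np.linalg.lstsq(np.c_[X[k,0],X[k,1],np.ones(k.sum())],X[k,2],rcond=None)[0]
    X=X[k]; rect=cv2.minAreaRect(X[:,:2].astype(np.float32))
    def edge(ax,vals,w,fn):
        g=[]
        for v in vals:
            f=X[abs(X[:,ax]-v)<w]
            if len(f)>5: g.append([v,fn(f[:,1-ax])])
        g=np.array(g)
        for _ in range(3):
            q=np.polyfit(g[:,0],g[:,1],1); e=abs(g[:,1]-np.polyval(q,g[:,0])); g=g[e<=max(1.5,2*np.median(e))]
        return q,len(g)
    toe=edge(0,np.arange(-40,45,4),2,np.min); left=edge(1,np.arange(-110,20,5),2.5,np.max); right=edge(1,np.arange(-110,-60,5),2.5,np.min); front=edge(0,np.arange(5,45,4),2,np.max)
    if verbose: print("plane",co,"tilt about tool x (rad)",np.arctan(co[1]),"rect",rect,"\ntoe edge y(x)",toe,"\nfront",front,"\nx+ edge",left,"\nx- edge",right)
    return co,toe,left,right,front
E
python3 - <<'E'
from h import *
D=np.load("wH.npz"); plate(D["Wt"],D["d"])
E
```

```text
plane [-0.01  0.    7.83] tilt about tool x (rad) 0.0025124220144546166 rect ((-0.4481658935546875, -45.449745178222656), (161.25990295410156, 105.11577606201172), 89.9803237915039) 
toe edge y(x) (array([  -0.01, -124.82]), 22) 
front (array([-0.  , 34.94]), 10) 
x+ edge (array([-0.  , 51.92]), 26) 
x- edge (array([  0.37, -15.51]), 6)
```

Run:
```python
from h import *
p0,R0=rt(); print(p0,ctrl.sense()["force"])
for n in ["scene","top"]:
    p,d=capture(n); c=get_calibration(n); W=cloud(d,c); Wt=R0.inv().apply(W.reshape(-1,3)-p0).reshape(W.shape)
    m=(d>0)&(abs(Wt[:,:,2]-7)<12)&(abs(Wt[:,:,0])<50)&(Wt[:,:,1]>-120)&(Wt[:,:,1]<-40)
    X=Wt[m]; print(n,m.sum(),np.percentile(X[:,2],[5,25,50,75,95]),X[:,:2].mean(0))
D=np.load("wH.npz");Wt=D["Wt"];m=(D["d"]>0)&(abs(Wt[:,:,1])<5)&(Wt[:,:,0]>14)&(Wt[:,:,0]<28)&(Wt[:,:,2]<0)&(Wt[:,:,2]>-60);print(np.percentile(Wt[m][:,2],[5,50,95]))
```

```text
[ 575.81 -227.58  190.6 ] [-0.07 -0.63 -2.8 ]
scene 572 [3.15 4.69 5.8  6.74 8.28] [-17.32 -81.59]
top 11 [2.11 3.24 5.18 6.5  7.93] [ -48.26 -111.31]
[-27.97 -26.59  -4.07]
```

```bash
cat >> h.py <<'E'
BAY=np.array([490.5,206.0,74.0]); BYAW=np.radians(0.85); M=np.array([-0.3,-45.0,9.5])
def goal(toe,th,bay=None,m=None,yaw=None):
    "TCP pose for toe (bay frame) with tilt th"
    bay=BAY if bay is None else bay; m=M if m is None else m
    Rb=R.from_euler("z",BYAW)
    mid=np.array(toe)+80*np.array([np.cos(th),0,np.sin(th)])
    Rt_=Rtool(BYAW,th); return bay+Rb.apply(mid)-Rt_.apply(m),Rt_
def toe_now(p=None,Rr=None,m=None):
    m=M if m is None else m
    if p is None: p,Rr=rt()
    t=p+Rr.apply(m+np.array([0,-80,0])); A=Rr.as_matrix(); 
    return R.from_euler("z",-BYAW).apply(t-BAY), np.arctan2(A[2,1],np.hypot(A[0,1],A[1,1])), np.degrees(np.arctan2(A[1,1],A[0,1])-BYAW), np.degrees(np.arcsin(A[2,0]))
E
python3 - <<'E'
from h import *
g=goal([-50,0,60],0.2); print(g[0]); plan(*g,13,0)
E
```

```text
[561.11 207.35 168.14]
{"dr": [-0.09, 0.01, -0.11], "delta_pos": [0.64, -0.18, 0.03], "hand": 0},
{"dr": [-0.09, 0.01, -0.11], "delta_pos": [0.65, -0.17, 0.03], "hand": 0},
{"dr": [-0.09, 0.01, -0.11], "delta_pos": [0.65, -0.15, 0.03], "hand": 0},
{"dr": [-0.09, 0.01, -0.11], "delta_pos": [0.65, -0.14, 0.03], "hand": 0},
{"dr": [-0.09, 0.01, -0.11], "delta_pos": [0.66, -0.13, 0.03], "hand": 0},
{"dr": [-0.09, 0.01, -0.11], "delta_pos": [0.66, -0.12, 0.03], "hand": 0},
{"dr": [-0.09, 0.01, -0.11], "delta_pos": [0.66, -0.1, 0.03], "hand": 0},
{"dr": [-0.09, 0.01, -0.11], "delta_pos": [0.66, -0.09, 0.03], "hand": 0},
{"dr": [-0.09, 0.01, -0.11], "delta_pos": [0.66, -0.08, 0.03], "hand": 0},
{"dr": [-0.09, 0.01, -0.11], "delta_pos": [0.67, -0.07, 0.03], "hand": 0},
{"dr": [-0.09, 0.01, -0.11], "delta_pos": [0.67, -0.06, 0.03], "hand": 0},
{"dr": [-0.09, 0.01, -0.11], "delta_pos": [0.67, -0.04, 0.03], "hand": 0},
{"dr": [-0.09, 0.01, -0.11], "delta_pos": [0.67, -0.03, 0.03], "hand": 0},
```

Request:
servo_tool([
  {"dr":[-0.09,0.01,-0.11],"delta_pos":[0.3,-0.1,0.03],"hand":0},
  {"dr":[-0.09,0.01,-0.11],"delta_pos":[0.65,-0.17,0.03],"hand":0},
  {"dr":[-0.09,0.01,-0.11],"delta_pos":[0.65,-0.15,0.03],"hand":0},
  {"dr":[-0.09,0.01,-0.11],"delta_pos":[0.65,-0.14,0.03],"hand":0},
  {"dr":[-0.09,0.01,-0.11],"delta_pos":[0.66,-0.13,0.03],"hand":0},
  {"dr":[-0.09,0.01,-0.11],"delta_pos":[0.66,-0.12,0.03],"hand":0},
  {"dr":[-0.09,0.01,-0.11],"delta_pos":[0.66,-0.1,0.03],"hand":0},
  {"dr":[-0.09,0.01,-0.11],"delta_pos":[0.66,-0.09,0.03],"hand":0},
  {"dr":[-0.09,0.01,-0.11],"delta_pos":[0.66,-0.08,0.03],"hand":0},
  {"dr":[-0.09,0.01,-0.11],"delta_pos":[0.67,-0.07,0.03],"hand":0},
  {"dr":[-0.09,0.01,-0.11],"delta_pos":[0.67,-0.06,0.03],"hand":0},
  {"dr":[-0.09,0.01,-0.11],"delta_pos":[0.67,-0.04,0.03],"hand":0},
  {"dr":[-0.09,0.01,-0.11],"delta_pos":[0.67,-0.03,0.03],"hand":0},
  {"dr":[0,0,0],"delta_pos":[0.3,0,0],"hand":0},
  {"dr":[0,0,0],"delta_pos":[0,0,0],"hand":0},
  {"dr":[0,0,0],"delta_pos":[0,0,0],"hand":0},
])

```text
time_s: 9.05
eef_pos: [548.0, 218.0, 143.9]
ee_rot: [0.056, 0.698, 0.711, 0.061]
force: [-0.3, -0.2, -2.3]
grip_width: 0.127
```

Run:
```python
from h import *
print(rt()[0],toe_now(),ctrl.sense()["force"])
g=goal([-50,0,60],0.2); print(g[0]); plan(*g,1,0)
```

```text
[548.01 218.04 143.92] (array([-64.07,  10.54,  40.04]), np.float64(0.1647331321715913), np.float64(0.18873573456039297), np.float64(0.3057837672049962)) [-0.32 -0.21 -2.29]
[561.11 207.35 168.14]
{"dr": [-0.2, -0.03, 0.02], "delta_pos": [-0.22, 0.33, -0.44], "hand": 0},
```

Request:
servo_tool([
  {"dr":[-0.2,-0.03,0.02],"delta_pos":[-0.22,0.26,-0.2],"hand":0},
  {"dr":[0,0,0],"delta_pos":[0,0,0],"hand":0},
  {"dr":[0,0,0],"delta_pos":[0,0,0],"hand":0},
])

```text
time_s: 9.43
eef_pos: [560.9, 204.1, 157.1]
ee_rot: [0.071, 0.7, 0.707, 0.072]
force: [-0.1, -0.1, -2.6]
grip_width: 0.122
```

```bash
cat > look.py <<'E'
from h import *
import sys
p0,R0=rt(); c=get_calibration("wrist"); p,d=capture("wrist"); p1,_=rt(); print("moved",p1-p0, p0)
W=cloud(d,c); Wt=R0.inv().apply(W.reshape(-1,3)-p0).reshape(W.shape)
np.savez(sys.argv[1]+".npz",p=p,d=d,W=W,Wt=Wt)
cv2.imwrite(f"pics/{sys.argv[1]}.png",cv2.resize(p[:,:,::-1],None,fx=1.55,fy=1.55))
plate(Wt,d); print("toe",toe_now(),ctrl.sense()["force"],ctrl.sense()["grip_width"])
X=W.reshape(-1,3)[d.reshape(-1)>0]
g=[]
for y in np.arange(150,260,10):
    f=X[(X[:,2]>86)&(X[:,2]<91)&(abs(X[:,1]-y)<3)&(X[:,0]<450)]
    if len(f)>3: g.append([y,f[:,0].max()])
print("lip edge",np.round(g,1).tolist())
E
python3 look.py wJ
```

```text
moved [0.11 0.1  0.09] [560.94 204.08 157.15]
plane [-0.01 -0.    6.03] tilt about tool x (rad) -0.0008447876496520485 rect ((-0.6633186340332031, -44.447364807128906), (160.4884490966797, 105.0199203491211), 89.94635009765625) 
toe edge y(x) (array([  -0.  , -124.14]), 22) 
front (array([ 0.  , 35.57]), 10) 
x+ edge (array([-0.  , 51.55]), 26) 
x- edge (array([  0.33, -19.59]), 6)
toe (array([-50.  ,  -2.74,  48.72]), np.float64(0.20312438667610463), np.float64(-0.20395673917653567), np.float64(0.008559560884769822)) [ 0.46  0.01 -2.68] 0.12659703570715608
lip edge [[150.0, 420.2], [160.0, 420.2], [170.0, 420.3], [180.0, 420.5], [190.0, 420.5], [200.0, 419.8], [210.0, 419.6], [220.0, 419.6], [230.0, 419.5], [240.0, 419.4], [250.0, 421.6]]
```

View pics/wJ.png

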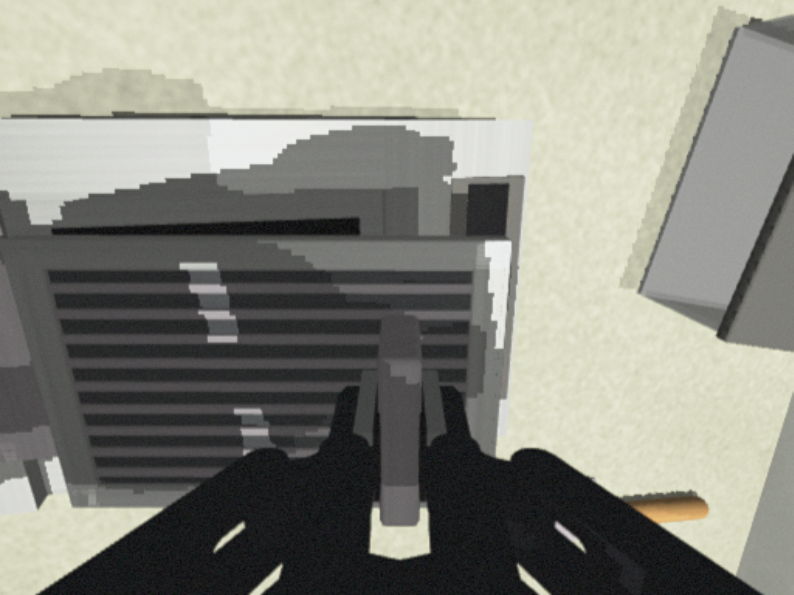

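```bash
sed -i 's/M=np.array(\[-0.3,-45.0,9.5\])/M=np.array([-0.6,-44.4,10.0])/' h.py
python3 - <<'E'
from h import *
print(toe_now())
plan(*goal([-60,0,20],0.14),4,0)
E
```

```text
(array([-49.31,  -3.05,  48.35]), np.float64(0.20312438667610463), np.float64(-0.20395673917653567), np.float64(0.008559560884769822))
{"dr": [0.09, 0.0, -0.01], "delta_pos": [0.02, -0.08, 0.17], "hand": 0},
{"dr": [0.09, 0.0, -0.01], "delta_pos": [0.02, -0.08, 0.17], "hand": 0},
{"dr": [0.09, 0.0, -0.01], "delta_pos": [0.02, -0.07, 0.17], "hand": 0},
{"dr": [0.09, 0.0, -0.01], "delta_pos": [0.02, -0.07, 0.17], "hand": 0},
```

Request:
servo_tool([
  {"dr":[0.09,0,-0.01],"delta_pos":[0.02,-0.08,0.17],"hand":0},
  {"dr":[0.09,0,-0.01],"delta_pos":[0.02,-0.08,0.17],"hand":0},
  {"dr":[0.09,0,-0.01],"delta_pos":[0.02,-0.07,0.17],"hand":0},
  {"dr":[0.09,0,-0.01],"delta_pos":[0.02,-0.07,0.17],"hand":0},
  {"dr":[0,0,0],"delta_pos":[0,0,0],"hand":0},
  {"dr":[0,0,0],"delta_pos":[0,0,0],"hand":0},
])

```text
time_s: 10.22
eef_pos: [551.0, 208.6, 117.4]
ee_rot: [0.047, 0.699, 0.712, 0.047]
force: [-0.3, -0.3, -2.5]
grip_width: 0.126
```

Run:
```python
from h import *
print(toe_now(),ctrl.sense()["force"])
plan(*goal([-62,0,4],0.14),2,0)
```

```text
(array([-61.42,   0.48,  16.89]), np.float64(0.1335240067977471), np.float64(0.26227237472236364), np.float64(-0.07790251160898125)) [-0.27 -0.34 -2.54]
{"dr": [-0.02, 0.0, 0.01], "delta_pos": [-0.01, -0.02, 0.12], "hand": 0},
{"dr": [-0.02, 0.0, 0.01], "delta_pos": [-0.01, -0.02, 0.12], "hand": 0},
```

Request:
servo_tool([
  {"dr":[-0.02,0,0.01],"delta_pos":[-0.01,-0.02,0.12],"hand":0},
  {"dr":[-0.02,0,0.01],"delta_pos":[-0.01,-0.02,0.12],"hand":0},
  {"dr":[0,0,0],"delta_pos":[0,0,0],"hand":0},
  {"dr":[0,0,0],"delta_pos":[0,0,0],"hand":0},
])

```text
time_s: 10.72
eef_pos: [550.8, 207.5, 104.9]
ee_rot: [0.05, 0.7, 0.711, 0.05]
force: [0.1, -0.3, -3.4]
grip_width: 0.126
```

```bash
python3 look.py wK
python3 - <<'E'
from h import *
plan(*goal([-76,0,3],0.14),3,0)
for n in ["scene"]:
    p,d=capture(n); crop(p,215,110,325,190,7,"pics/s_k.png")
E
```

```text
moved [-0.05 -0.02 -0.03] [550.83 207.45 104.86]
plane [-0.01 -0.01  5.92] tilt about tool x (rad) -0.005385875123992736 rect ((-11.644920349121094, -56.612464904785156), (126.7099609375, 184.9844207763672), 0.005741782486438751) 
toe edge y(x) (array([  -0.  , -124.27]), 21) 
front (array([ 0.  , 35.71]), 10) 
x+ edge (array([-0.  , 51.54]), 26) 
x- edge (array([  0.3 , -22.41]), 8)
toe (array([-61.43,  -0.16,   3.33]), np.float64(0.14197963477765824), np.float64(0.04054369343128869), np.float64(-0.041508485510915516)) [ 0.35  0.27 -2.75] 0.12827240679905214
lip edge [[150.0, 422.9], [160.0, 448.5], [170.0, 422.6], [180.0, 422.3], [190.0, 422.3], [200.0, 422.1], [210.0, 422.0], [250.0, 449.3]]
{"dr": [0.0, 0.0, 0.0], "delta_pos": [0.0, -0.1, -0.01], "hand": 0},
{"dr": [0.0, 0.0, 0.0], "delta_pos": [0.0, -0.1, -0.01], "hand": 0},
{"dr": [0.0, 0.0, 0.0], "delta_pos": [0.0, -0.1, -0.01], "hand": 0},
```

View pics/wK.png

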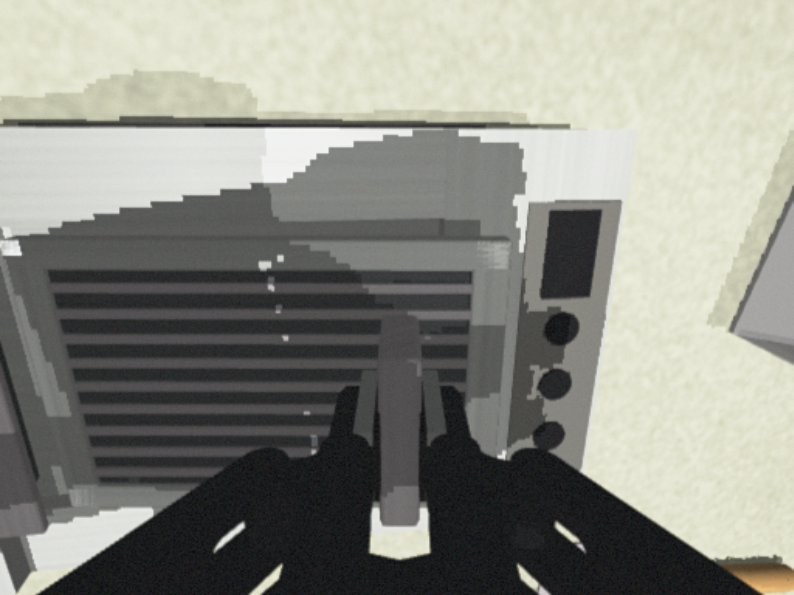

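View pics/s_k.png

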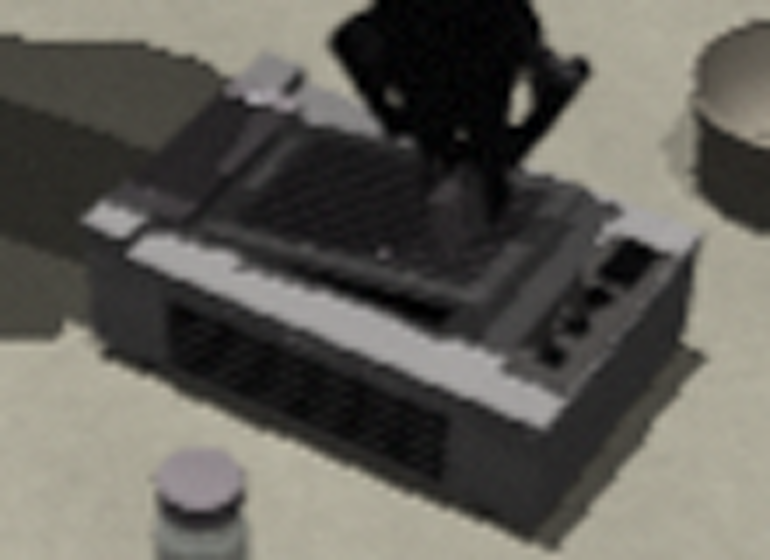

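Request:
servo_tool([
  {"dr":[0,0,0],"delta_pos":[0,-0.1,-0.01],"hand":0},
  {"dr":[0,0,0],"delta_pos":[0,-0.1,-0.01],"hand":0},
  {"dr":[0,0,0],"delta_pos":[0,-0.05,-0.01],"hand":0},
  {"dr":[0,0,0],"delta_pos":[0,0,0],"hand":0},
  {"dr":[0,0,0],"delta_pos":[0,0,0],"hand":0},
])

```text
time_s: 11.45
eef_pos: [537.3, 207.3, 105.0]
ee_rot: [0.05, 0.7, 0.711, 0.051]
force: [0.2, -0.0, -3.2]
grip_width: 0.127
```

Run:
```python
from h import *
print(toe_now(),ctrl.sense()["force"])
plan(*goal([-77,0,3],0.14),1,0)
```

```text
(array([-74.88,  -0.09,   3.41]), np.float64(0.1427229213764259), np.float64(0.04590282487258267), np.float64(-0.033735087602751755)) [ 0.17 -0.03 -3.2 ]
{"dr": [0.02, 0.0, 0.0], "delta_pos": [0.0, -0.04, 0.01], "hand": 0},
```

Request:
servo_tool([
  {"dr":[0,0,0],"delta_pos":[0,-0.04,0],"hand":0},
  {"dr":[0,0,0],"delta_pos":[0,0,0],"hand":0},
])

```text
time_s: 11.7
eef_pos: [536.4, 207.3, 105.3]
ee_rot: [0.051, 0.7, 0.711, 0.052]
force: [1.2, -0.0, -2.5]
grip_width: 0.128
```

Request:
servo_tool([
  {"dr":[0,0,0],"delta_pos":[0,-0.03,0.01],"hand":0},
  {"dr":[0,0,0],"delta_pos":[0,0,0],"hand":0},
])

```text
time_s: 11.95
eef_pos: [536.2, 207.2, 105.4]
ee_rot: [0.052, 0.7, 0.71, 0.053]
force: [4.0, -0.5, -1.4]
grip_width: 0.126
```

Request:
servo_tool([
  {"dr":[0,0,0],"delta_pos":[0,-0.03,0],"hand":0},
  {"dr":[0,0,0],"delta_pos":[0,0,0],"hand":0},
])

```text
time_s: 12.2
eef_pos: [535.2, 207.2, 105.6]
ee_rot: [0.053, 0.7, 0.71, 0.054]
force: [5.1, -0.7, -1.2]
grip_width: 0.126
```

Run:
```python
from h import *
print(toe_now(),ctrl.sense()["force"],ctrl.sense()["wrist_torque"])
```

```text
(array([-76.73,  -0.1 ,   2.97]), np.float64(0.15106846233520455), np.float64(0.00860873777004162), np.float64(0.015789473092749032)) [ 5.08 -0.75 -1.16] [-0.03 -0.82  0.  ]
```

Request:
servo_tool([
  {"dr":[0.03,0,0],"delta_pos":[0,-0.05,0],"hand":0},
  {"dr":[0,0,0],"delta_pos":[0,-0.05,0],"hand":0},
])

```text
time_s: 12.45
eef_pos: [531.4, 207.1, 105.4]
ee_rot: [0.052, 0.7, 0.71, 0.053]
force: [7.9, -0.3, -0.2]
grip_width: 0.128
```

Request:
servo_tool([
  {"dr":[0.03,0,0],"delta_pos":[0,-0.05,0],"hand":0},
  {"dr":[0,0,0],"delta_pos":[0,-0.05,0],"hand":0},
])

```text
time_s: 12.7
eef_pos: [529.8, 207.1, 106.4]
ee_rot: [0.053, 0.7, 0.71, 0.055]
force: [14.8, -0.8, -0.8]
grip_width: 0.129
```

Run:
```python
from h import *
print(toe_now(),ctrl.sense()["force"],ctrl.sense()["wrist_torque"])
```

```text
(array([-82.07,  -0.03,   3.51]), np.float64(0.15373909504359184), np.float64(-0.01001110409539668), np.float64(0.08714281573769697)) [14.75 -0.81 -0.83] [-0.09 -2.58 -0.07]
```

Run:
```python
from h import *
plan(*goal([-81.5,0,1.5],0.06),4,0)
```

```text
{"dr": [0.13, 0.0, 0.0], "delta_pos": [0.0, 0.0, 0.07], "hand": 0},
{"dr": [0.13, 0.0, 0.0], "delta_pos": [0.0, 0.0, 0.07], "hand": 0},
{"dr": [0.13, 0.0, 0.0], "delta_pos": [0.0, 0.01, 0.07], "hand": 0},
{"dr": [0.13, 0.0, 0.0], "delta_pos": [0.0, 0.01, 0.07], "hand": 0},
```

Request:
servo_tool([
  {"dr":[0.13,0,0],"delta_pos":[0,-0.02,0.07],"hand":0},
  {"dr":[0.13,0,0],"delta_pos":[0,-0.02,0.07],"hand":0},
])

```text
time_s: 12.95
eef_pos: [531.3, 207.2, 100.9]
ee_rot: [0.04, 0.701, 0.711, 0.042]
force: [8.0, -0.2, 1.0]
grip_width: 0.125
```

Run:
```python
from h import *
print(toe_now(),ctrl.sense()["force"],ctrl.sense()["wrist_torque"])
plan(*goal([-81.5,0,1],0.05),3,0)
```

```text
(array([-81.57,  -0.02,   2.71]), np.float64(0.11510765175504238), np.float64(-0.004308790696805091), np.float64(0.12392627978782754)) [ 7.97 -0.21  0.98] [-0.07 -1.23 -0.01]
{"dr": [0.12, 0.0, 0.0], "delta_pos": [0.0, 0.0, 0.07], "hand": 0},
{"dr": [0.12, 0.0, 0.0], "delta_pos": [0.0, 0.0, 0.07], "hand": 0},
{"dr": [0.12, 0.0, 0.0], "delta_pos": [0.0, 0.0, 0.07], "hand": 0},
```

Request:
servo_tool([
  {"dr":[0.12,0,0],"delta_pos":[0,-0.02,0.07],"hand":0},
  {"dr":[0.12,0,0],"delta_pos":[0,-0.02,0.07],"hand":0},
])

```text
time_s: 13.2
eef_pos: [532.4, 207.2, 95.2]
ee_rot: [0.026, 0.701, 0.712, 0.029]
force: [8.1, -0.3, 1.3]
grip_width: 0.126
```

Run:
```python
from h import *
print(toe_now(),ctrl.sense()["force"],ctrl.sense()["wrist_torque"])
plan(*goal([-81.5,0,1],0.03),2,0)
```

```text
(array([-81.29,   0.03,   1.48]), np.float64(0.07832530607972121), np.float64(-0.015545637523777115), np.float64(0.1630014693690116)) [ 8.07 -0.31  1.28] [-0.06 -1.04 -0.06]
{"dr": [0.14, -0.01, 0.0], "delta_pos": [0.0, 0.0, 0.06], "hand": 0},
{"dr": [0.14, -0.01, 0.0], "delta_pos": [0.0, 0.0, 0.06], "hand": 0},
```

Request:
servo_tool([
  {"dr":[0.14,0,0],"delta_pos":[0,-0.02,0.06],"hand":0},
  {"dr":[0.14,0,0],"delta_pos":[0,-0.02,0.06],"hand":0},
])

```text
time_s: 13.45
eef_pos: [532.9, 207.2, 90.0]
ee_rot: [0.011, 0.702, 0.712, 0.013]
force: [7.9, -0.1, -1.0]
grip_width: 0.12
```

```bash
python3 - <<'E'
from h import *
print(toe_now(),ctrl.sense()["force"],ctrl.sense()["wrist_torque"])
plan(*goal([-81.5,0,1],0.0),2,0)
p,d=capture("scene"); crop(p,215,110,325,190,7,"pics/s_l.png")
E
python3 look.py wL
```

```text
(array([-81.57,   0.  ,   1.84]), np.float64(0.03380275110834515), np.float64(-0.021058009900115103), np.float64(0.1936365597054166)) [ 7.9  -0.07 -1.02] [-0.04 -1.37 -0.07]
{"dr": [0.1, -0.01, 0.0], "delta_pos": [0.0, 0.0, 0.05], "hand": 0},
{"dr": [0.1, -0.01, 0.0], "delta_pos": [0.0, 0.0, 0.05], "hand": 0},
moved [0.01 0.02 0.12] [533.01 207.07  89.72]
plane [0.05 0.03 8.26] tilt about tool x (rad) 0.03433917337678512 rect ((0.0299072265625, -46.9244384765625), (149.9402618408203, 203.7823486328125), 0.005618246737867594) 
toe edge y(x) (array([  -0.02, -114.3 ]), 22) 
front (array([ 0.81, 29.33]), 10) 
x+ edge (array([ 0.  , 74.99]), 26) 
x- edge (array([  0.33, -16.3 ]), 8)
toe (array([-81.46,  -0.03,   1.65]), np.float64(0.03366919203620748), np.float64(-0.03373492704585347), np.float64(0.19255885427914265)) [ 8.11  0.33 -0.21] 0.12562161303749655
lip edge [[150.0, 422.8], [160.0, 422.7], [170.0, 422.5], [180.0, 422.2], [190.0, 422.3], [200.0, 422.3], [210.0, 422.6], [220.0, 422.1], [230.0, 421.8], [240.0, 421.7], [250.0, 421.6]]
```

View pics/wL.png

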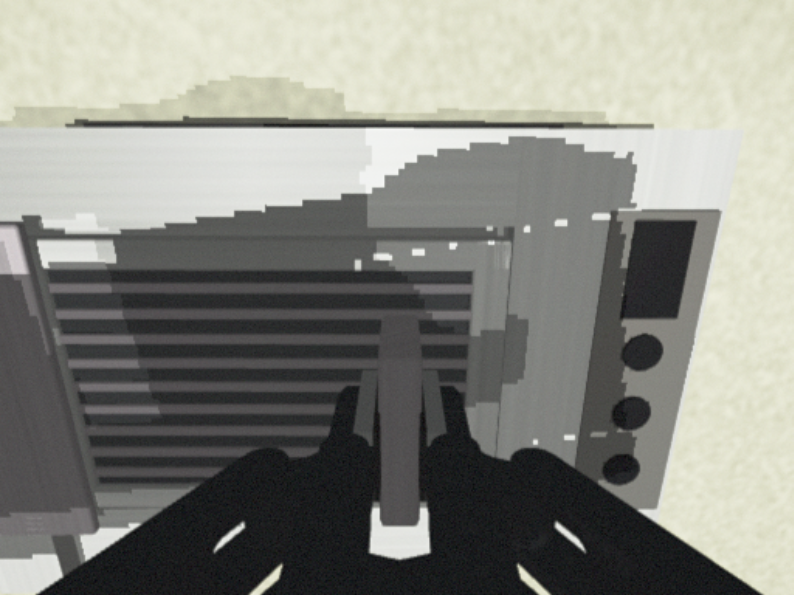

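Request:
servo_tool([
  {"dr":[0.1,-0.01,0],"delta_pos":[0,-0.02,0.05],"hand":0},
  {"dr":[0.1,-0.01,0],"delta_pos":[0,-0.02,0.06],"hand":0},
])

```text
time_s: 13.8
eef_pos: [533.2, 207.1, 85.5]
ee_rot: [0.001, 0.702, 0.712, 0.001]
force: [8.0, 0.7, 2.0]
grip_width: 0.126
```

Run:
```python
from h import *
print(toe_now(),ctrl.sense()["force"],ctrl.sense()["wrist_torque"])
```

```text
(array([-81.66,   0.  ,   1.04]), np.float64(0.00371165543045627), np.float64(-0.04748327610514679), np.float64(0.027379779162711858)) [7.96 0.66 2.02] [-0.04 -1.02 -0.04]
```

Request:
servo_tool([
  {"dr":[0.02,0,0],"delta_pos":[0,-0.01,0.04],"hand":0},
  {"dr":[0,0,0],"delta_pos":[0,-0.01,0.04],"hand":0},
])

```text
time_s: 14.05
eef_pos: [534.3, 207.2, 82.8]
ee_rot: [0.001, 0.702, 0.712, 0.002]
force: [0.3, -1.5, 14.4]
grip_width: 0.125
```

```bash
python3 - <<'E'
from h import *
print(toe_now(),ctrl.sense()["force"],ctrl.sense()["wrist_torque"])
E
python3 look.py wM
```

```text
(array([-80.58,   0.08,  -1.86]), np.float64(0.005148864440260324), np.float64(-0.06890425967125588), np.float64(0.06649773787314284)) [ 0.29 -1.55 14.37] [-0.38  0.41 -0.  ]
moved [-0.07  0.02  0.09] [534.25 207.17  82.78]
plane [-0.01  0.    5.42] tilt about tool x (rad) 0.0013945144042501853 rect ((0.00122833251953125, -37.331581115722656), (184.66680908203125, 149.99244689941406), 89.99810028076172) 
toe edge y(x) (array([   0.  , -118.83]), 22) 
front (array([ 0.  , 54.93]), 10) 
x+ edge (array([ 0.  , 74.99]), 26) 
x- edge (array([  0.09, -51.37]), 10)
toe (array([-80.65,   0.08,  -1.77]), np.float64(0.005121587894557492), np.float64(-0.06099578409015069), np.float64(0.0587756521075535)) [6.99 0.26 2.07] 0.12567802875151596
lip edge [[150.0, 422.8], [160.0, 422.8], [170.0, 422.6], [180.0, 422.3], [190.0, 422.3], [200.0, 422.0], [210.0, 422.0], [220.0, 422.0], [230.0, 421.7], [240.0, 421.8], [250.0, 421.6]]
```

View pics/wM.png

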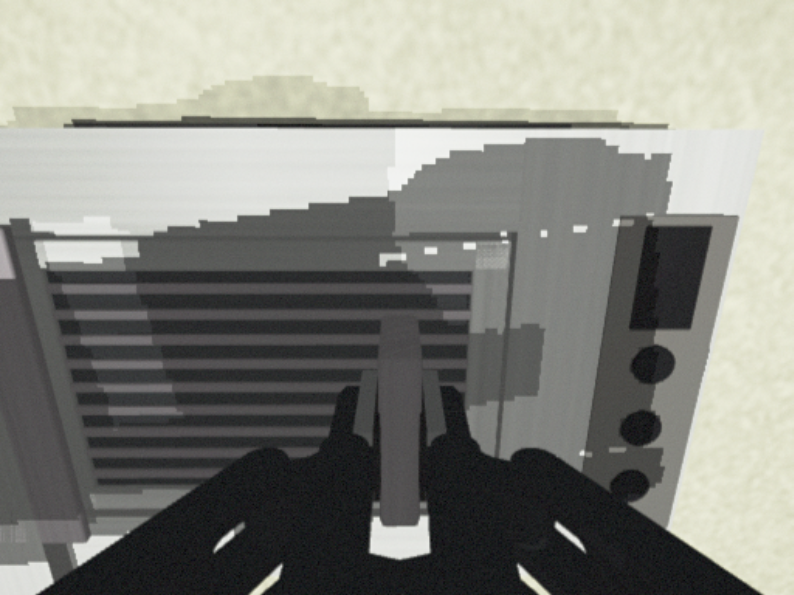

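Request:
servo_tool([
  {"dr":[0,0,0],"delta_pos":[0,0,0.01],"hand":0.6},
  {"dr":[0,0,0],"delta_pos":[0,0,0],"hand":0.6},
  {"dr":[0,0,0],"delta_pos":[0,0,0],"hand":0.6},
  {"dr":[0,0,0],"delta_pos":[0,0,0],"hand":0.6},
  {"dr":[0,0,0],"delta_pos":[0,0,0],"hand":0.6},
  {"dr":[0,0,0],"delta_pos":[0,0,0],"hand":0.6},
])

```text
time_s: 14.85
eef_pos: [531.8, 207.4, 81.4]
ee_rot: [-0.001, 0.702, 0.712, -0.0]
force: [0.7, -0.8, 0.8]
grip_width: 0.601
```

Request:
servo_tool([
  {"dr":[0,0,0],"delta_pos":[0,0,-0.3],"hand":0.6},
  {"dr":[0,0,0],"delta_pos":[0,0,-0.8],"hand":0.8},
  {"dr":[0,0,0],"delta_pos":[0,0,-0.8],"hand":1},
  {"dr":[0,0,0],"delta_pos":[0,0,-0.8],"hand":1},
  {"dr":[0,0,0],"delta_pos":[0,0,-0.4],"hand":1},
  {"dr":[0,0,0],"delta_pos":[0,0,0],"hand":1},
  {"dr":[0,0,0],"delta_pos":[0,0,0],"hand":1},
])

```text
time_s: 15.72
eef_pos: [531.6, 207.2, 246.4]
ee_rot: [0.0, 0.702, 0.712, 0.001]
force: [-0.4, -0.5, -0.9]
grip_width: 0.999
```

Run:
```python
from h import *
print(ctrl.sense()["force"],ctrl.sense()["time_s"],rt()[0])
c=get_calibration("wrist"); p,d=capture("wrist"); W=cloud(d,c); np.savez("wN.npz",p=p,d=d,W=W)
cv2.imwrite("pics/wN.png",cv2.resize(p[:,:,::-1],None,fx=1.55,fy=1.55))
o=outline_of("wrist","cassette_mid")
X=W.reshape(-1,3)[d.reshape(-1)>0]
L=R.from_euler("z",-BYAW).apply(X-BAY)
def fit(m,n):
    Y=L[m]; co=np.linalg.lstsq(np.c_[Y[:,:2],np.ones(len(Y))],Y[:,2],rcond=None)[0]; print(n,m.sum(),co,"med z",np.median(Y[:,2]))
pl=(abs(L[:,2]-4)<5)
fit(pl&(L[:,0]>-65)&(L[:,0]<76)&(abs(L[:,1])<50)&(abs(L[:,2]-4)<3),"plate")
fit(pl&(L[:,0]>-60)&(L[:,0]<140)&(L[:,1]>60)&(L[:,1]<80),"deck")
h=(L[:,2]>35)&(L[:,2]<42)&(abs(L[:,0]-45)<30)&(abs(L[:,1])<40); print("handle top",h.sum(),cv2.minAreaRect(L[h][:,:2].astype(np.float32)),np.median(L[h][:,2]))
for n in o[:1]:
    Y=R.from_euler("z",-BYAW).apply(W[n["pixels"]&(d>0)]-BAY); print(n["score"],cv2.minAreaRect(Y[abs(Y[:,2]-4)<2][:,:2].astype(np.float32)))
p,d=capture("scene"); crop(p,215,110,325,190,7,"pics/s_n.png")
cv2.imwrite("pics/s_full.png",p[:,:,::-1])
```

```text
[-0.42 -0.54 -0.88] 15.725 [531.59 207.18 246.38]
plate 11828 [0.  0.  3.1] med z 3.069645282282096
deck 4588 [ 0.   -0.    4.08] med z 4.005518687102125
handle top 743 ((45.799015045166016, 0.29683494567871094), (54.84257125854492, 11.875297546386719), 89.84220886230469) 38.05631267660107
0.71 ((4.485877990722656, -0.26869964599609375), (104.30561828613281, 152.6440887451172), 89.79020690917969)
```

View pics/wN.png

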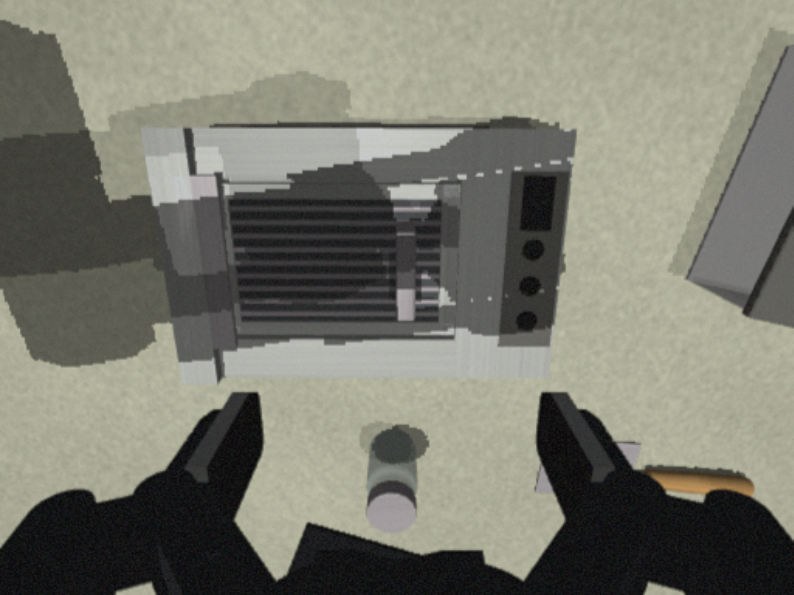

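View pics/s_n.png

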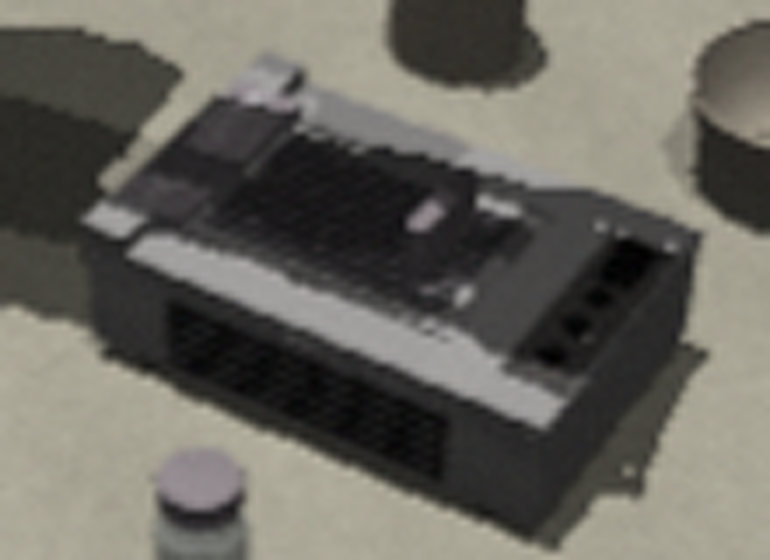

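Run:
```python
from h import *
D=np.load("wN.npz"); X=D["W"].reshape(-1,3)[D["d"].reshape(-1)>0]; L=R.from_euler("z",-BYAW).apply(X-BAY)
m=(L[:,0]>-66)&(L[:,0]<76)&(abs(L[:,1])<50)&(abs(L[:,2]-4)<3); Y=L[m]
print(np.round(np.linalg.lstsq(np.c_[Y[:,:2],np.ones(len(Y))],Y[:,2],rcond=None)[0],4))
for a,b in [(-66,-60),(-50,-40),(0,10),(68,77),(84,90),(100,110)]:
    for s in (-1,1):
        k=(L[:,0]>a)&(L[:,0]<b)&(L[:,1]*s>20)&(L[:,1]*s<48); print(a,b,s,np.round(np.percentile(L[k][:,2],[10,50,90]),2))
T=np.load("scene.npz")["p"]; d=cv2.absdiff(T,cv2.imread("pics/s_full.png")[:,:,::-1]); cv2.imwrite("pics/diff.png",d)
```

```text
[0.  0.  3.1]
-66 -60 -1 [1.38 2.56 4.4 ]
-66 -60 1 [1.41 2.66 4.32]
-50 -40 -1 [1.4  2.86 4.36]
-50 -40 1 [1.41 2.94 4.52]
0 10 -1 [1.56 2.85 4.42]
0 10 1 [1.62 3.09 4.57]
68 77 -1 [3.2  4.21 5.3 ]
68 77 1 [3.26 4.17 5.12]
84 90 -1 [3.13 4.12 4.86]
84 90 1 [2.89 3.99 4.97]
100 110 -1 [3.31 3.99 4.98]
100 110 1 [3.14 4.06 4.99]
```

View pics/s_full.png

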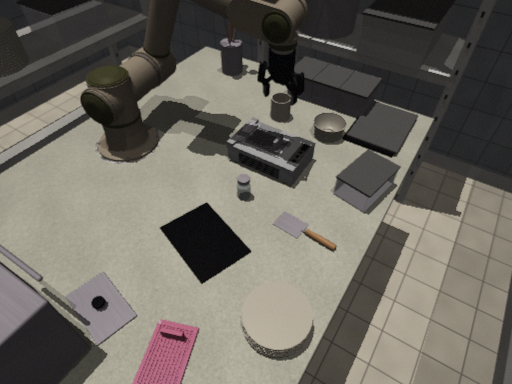

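```bash
python3 -c "
from rig import ticket; print(ticket.finish_job())"
```

```text
the job is handed in; nothing more can be done
None
```

The filter is home in its bay and let go, and I handed the job in at about 16 s of the 58 s allowed. No verdict was reported.

**What I did:** I gripped the handle across its 12 mm thickness and lifted the filter off the tray. I slid its plain end under the lip with the handle end tilted up about 0.14 rad. I pushed the sprung bar to its stop (peak about 15 N), eased off, and swung the handle end down flat. Then I released it and raised the arm clear.

**Last checks:**

| Check | Measured | Expected |
|---|---|---|
| Handle top above the bay point | 38.1 mm | 38 mm |
| Handle position along the bay | +45.8 mm | +45 mm |
| Handle position across the bay | +0.3 mm | 0 mm |
| Front frame height above the bay point | 4.2 mm | 4.1 mm, the deck beyond it |
| Plate slope | No measurable slope (0.000) | Below 0.025 rad |

- **Free of the robot:** After release the force reading was close to zero.
- **Other things on the table:** In the final scene picture the bowl, shaker, pan lid, mug and spatula look where they were. I judged this by eye and did not measure it.

**Not seen or not in agreement:**
- **Sprung bar:** It is hidden under the lip, so I infer its position from the plate lying flush against the front wall.
- **Cameras:** The wrist camera and the fixed cameras differed by about 2 mm, so I worked from the wrist camera and the contact forces.
- **In-hand height:** My first height reading of the held filter was about 2 mm off because the arm was still settling. I measured it again before inserting.

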